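# Pack the fittings kit and close its case

## Robot

A 6-joint arm with a two-finger parallel gripper is mounted at the origin on the work surface. World frame = base frame: x ahead of the robot, y to its left, z up, the work surface at z = 0. Lengths are in m, angles in rad, forces in N, time in s.
With the tool pointing down it reaches from about 0.35 to 0.85 m from the base axis. Payload 8.1 kg.
Tool frame: the origin (TCP) lies on the mounting face of the last link; the fingertips stand 186 mm ahead of it and the grasp point (between the pads) lies 167 mm ahead of it (robot.finger_overhang is the distance from the TCP to the fingertips, in m); z points along the fingers, y is the line along which they close (so a half turn about z gives the same grasp; the last joint's range is limited). The gripper opens to 93 mm and grips with 3 to 60 N. Pads are 15 mm wide; open, the fingers measure 128 mm over their backs; the gripper's body (75 mm by 188 mm) begins 65 mm behind the grasp point.
Start: joints at [-1.242, 0.13, 1.488, -0, 1.523, -0.085], TCP at [0.241, -0.549, 0.405] pointing down, gripper open.
Joint ranges: [-2.96, 2.96], [-0.89, 2.26], [0.02, 2.5], [-1.34, 4.48], [0, 2.73], [-2.66, 2.66]. Speed limits (rad/s): [2.39, 2.39, 2.79, 3.14, 3.14, 3.14].

## Interface

Orientations are given as a rotation vector (axis times angle).
In Python, from plant import readout, read_camera, get_calibration, job, robot gives the robot as it stands.
- The arm moves only by the shell command python3 -m handwheel 'ROWS' [FORCE]. ROWS is JSON, a list of rows, each a list of 5 numbers: the shift along the world's x, y, z in cm, then the turn about the world's z in rad, then the closure, from 0 (fully open) to 1 (shut). In form: [[tx, ty, tz, spin, gripper], ...]. A call has 1 to 10 rows; each row shifts and turns the commanded pose from where the row before left it; what a row does not reach is not made up. A row lasts 1/8 s, in which the tool goes at most 62.5 mm and 10.7 degrees, less where a joint would pass 70% of its speed; a pose out of reach is approached as far as the arm can. A call is refused whole if a number of a shift passes 6.25 or a number of a turn 0.188, either way. A call with a gripper value outside its range is refused whole. The fingers move at their own pace and stop on an object; FORCE is the grip in N (left out, the last holds). Time passes only in rows, so rows that do not move let the fingers close. It gives the time, the measured TCP pose, the force, the opening and the grip force at its end, in the units of the state.
- readout.read_state(): the state, without advancing time (a new reading comes with each control period).
- read_camera(name): name is "scene" or "top"; returns the picture (480x640x3 uint8, red, green, blue); there is no depth.
- get_calibration(name): a dict with "fovy" (degrees; the focal length in pixels is half the picture's height over the tangent of half this angle, whatever the lens; pixels are square), "cx", "cy" (the principal point, pixels), "pose" (4x4, takes a point from camera to world coordinates). Camera axes: x right, y down, z forward; pixel columns grow to the right and rows downward; lengths in m; the calibration is good to about 2 mm. A picture is of the moment at which its call begins. get_calibration takes no time and is no camera call.
- job.close_job(): hands the job in; it is judged then, once.
The state is a dict: "t": time; "q": joint angles; "dq": joint speeds; "joint_torque": joint torques, N m; "tool_pos": TCP position; "orientation": TCP orientation; "force": force on the tool from outside, world axes, zero at the start; "wrist_torque": the same for the moment, N m; "opening": finger opening in m; "gripper_force": force on a finger pad.
Only numpy, scipy, OpenCV 4.12 (cv2) and the standard library are available. Lean on these libraries where they do the work, as an engineer would, in place of code of your own. Each camera call takes 0.05 s, during which the arm holds its last target. There are 200 camera calls.

## Task

Make up the fittings kit: take the stack of three steel fittings apart and set each one, upright as it stands now, down in the nest in the blue case that is made for its size, then put the lid on so that it seats fully home all round. Set things down rather than dropping them, and leave the tin and the brass elbow on the bench where they are.

Things in the scene. Friction and masses are not known exactly. Their poses are not given: they have to be found in the camera images.
- cap: Round steel blanking cap, 66 mm across and 32 mm high, solid, flat on top: the lowest and largest of the stack, standing on the bench (about 0.45 kg). Origin at the centre of its underside, z up.
- hexnut: Hexagonal steel reducer like a tall nut, 42 mm across flats (48.5 mm across corners), 32 mm high, with an 18 mm bore (about 0.25 kg): in the middle of the stack, on the cap. Origin at the centre of its underside, z up, bore along z; one pair of flats faces along its +y and -y, the others are 60 degrees on.
- coupling: Short round steel pipe coupling, 28 mm across (29 mm over thin end beads), 34 mm high, with an 18 mm bore (about 0.10 kg): on top of the stack, on the hexagonal reducer. Origin at the centre of its underside, z up.
- lid: Loose blue lid, 154 (its x) by 306 mm (its y), 0.3 kg, lying right way up. Origin at its middle, at the foot of its 8 mm deep rounded lip, which enters the case with 5 mm play a side; plate 8 to 12 mm above origin. Black bar handle across the middle, along y: 96 mm long, 12 mm thick, 32 to 42 mm above origin, open beneath. Fits either way round; seated, its origin is 40 mm above the case's.
- case: Open blue plastic case fixed to the bench, 142 mm (its x) by 294 mm (its y), walls 4 mm thick, rim 48 mm above the bench. Origin at the centre of its underside, z up. Three nests stand in it in a row along its y, about 94 mm apart. The lid only seats when all three fittings stand in pockets they fit: one standing on top of a nest sticks out over the rim.
- nest_large: Grey plastic block fixed in the case, 132 mm (its x) by 94 mm (its y), 16 mm high, with a central round pocket 82 mm across and 12 mm deep, rim chamfered 2 mm: the nest for the 66 mm round cap. Origin at the centre of its underside, 5 mm above the bench; pocket floor 4 mm, rim 16 mm above it. x, y as the case's. Each nest may have any of the three places in the row.
- nest_medium: Grey plastic block fixed in the case, 132 mm (its x) by 94 mm (its y), 16 mm high, with a central round pocket 63 mm across and 12 mm deep, rim chamfered 2 mm: the nest for the hexagonal reducer. Origin at the centre of its underside, 5 mm above the bench; pocket floor 4 mm, rim 16 mm above it. x, y as the case's. Each nest may have any of the three places in the row.
- nest_small: Grey plastic block fixed in the case, 132 mm (its x) by 94 mm (its y), 16 mm high, with a central round pocket 44 mm across and 12 mm deep, rim chamfered 2 mm: the nest for the 28 mm coupling. Origin at the centre of its underside, 5 mm above the bench; pocket floor 4 mm, rim 16 mm above it. x, y as the case's. Each nest may have any of the three places in the row.
- paste_tin: Bystander: green tin with a paper label, 64 mm across and 68 mm high, standing upright on the bench near the stack. Origin at the centre of its underside. Leave it alone.
- elbow: Bystander: brass pipe elbow lying on the bench near the stack, 34 mm high, legs 34 mm long along its +x and +y. Origin under its bend, on the bench. Leave it alone.

How it is judged:
At the end, for the whole second after the job is handed in: Each fitting stands upright (within 0.1 rad) on the floor of its own nest's pocket (within 12 mm of its centre, within 4 mm in height); the lid lies on the case within 12 mm of centred, within 0.03 rad of level and within 3.5 mm of fully down; all at rest (horizontal distance between cap and nest_large below 0.012 m and z of cap in the frame of nest_large between 0 and 0.008 m and angle between each of cap, hexnut, coupling's own z axis and vertical below 0.1 rad and linear speed of each of cap, hexnut, coupling, lid below 0.02 m/s and horizontal distance between hexnut and nest_medium below 0.012 m and z of hexnut in the frame of nest_medium between 0 and 0.008 m and horizontal distance between coupling and nest_small below 0.012 m and z of coupling in the frame of nest_small between 0 and 0.008 m and z of lid in the frame of case between 0.036 and 0.0435 m and angle between lid's own z axis and vertical below 0.03 rad and horizontal distance between lid and case below 0.012 m and angle between the y axis of lid and the y axis of case, either way round below 0.1 rad); the robot touches nothing.
It fails at once if a fitting or the lid is dropped or thrown (moves faster than 0.8 m/s with no finger touching it) ((linear speed of cap above 0.8 m/s and contact force between the fingers and cap below 0.05 N) or (linear speed of hexnut above 0.8 m/s and contact force between the fingers and hexnut below 0.05 N) or (linear speed of coupling above 0.8 m/s and contact force between the fingers and coupling below 0.05 N) or (linear speed of lid above 0.8 m/s and contact force between the fingers and lid below 0.05 N)).
It fails at once if the tin is pushed more than 25 mm or tipped (distance of paste_tin from where it was at the start of the episode above 0.025 m or angle between paste_tin's own z axis and vertical above 0.4 rad).
It fails at once if the brass elbow is pushed more than 25 mm (distance of elbow from where it was at the start of the episode above 0.025 m).
It also fails if it takes over 120 s, if anything falls off the work surface, if the arm or the gripper's body presses on something with over 40 N, if the wrist force passes 120 N, or if a joint passes its speed limit or range.

## Working session

There is one attempt and no reset: what is moved stays moved. The work goes in short steps, Python scripts to look and compute and a shell command to move; the robot and the scene stay as the last step left them, time stands still between calls to the robot, and variables do not carry over. Pictures are saved under pics/ and viewed, at most 14 in all, crops included, and the job is handed in when it is done.

```bash
mkdir -p pics; ls; python3 - <<'E'
from plant import readout, read_camera, get_calibration
import cv2
for n in("scene","top"):
    cv2.imwrite(f"pics/{n}0.png",read_camera(n)[:,:,::-1]); print(n,get_calibration(n))
print(readout.read_state())
E
```

```text
pics
scene {'fovy': 55.10959182240842, 'cx': 317.5735627295681, 'cy': 237.72408223629384, 'pose': array([[ 0.39008145,  0.62801602, -0.67337385,  1.15651713],
       [ 0.92063638, -0.25308067,  0.29728577, -0.27198154],
       [ 0.01628231, -0.73589813, -0.67689647,  0.65785804],
       [ 0.        ,  0.        ,  0.        ,  1.        ]])}
top {'fovy': 55.24519931879488, 'cx': 316.5629580851018, 'cy': 244.65358617083078, 'pose': array([[ 1.25232274e-02, -9.87745136e-01,  1.55572218e-01,
         4.12725934e-01],
       [-9.99875488e-01, -1.38640307e-02, -7.53644091e-03,
         5.59010909e-04],
       [ 9.60094086e-03, -1.55458467e-01, -9.87795772e-01,
         9.83495949e-01],
       [ 0.00000000e+00,  0.00000000e+00,  0.00000000e+00,
         1.00000000e+00]])}
{'t': 0.1, 'q': array([-1.24240046e+00,  1.31062514e-01,  1.48918120e+00,  2.24276536e-05,
        1.52303167e+00, -8.53959960e-02]), 'dq': array([ 0.00143892,  0.00053304, -0.00240522,  0.00023034,  0.00088336,
       -0.00108212]), 'joint_torque': array([ 1.08801818e-03, -5.61342072e+01, -4.93096662e+01,  7.70946639e-02,
        2.91099463e-02, -3.56222051e-05]), 'tool_pos': array([ 0.2412069 , -0.54914416,  0.40379998]), 'orientation': array([-3.07295575e+00, -6.45010110e-01,  2.85282503e-04]), 'force': array([-0.97073721, -0.7019634 , -0.39658837]), 'wrist_torque': array([-0.03310137,  0.00920959,  0.03164756]), 'gripper_force': 0.0, 'opening': 0.09285454296499868}
```

View pics/scene0.png

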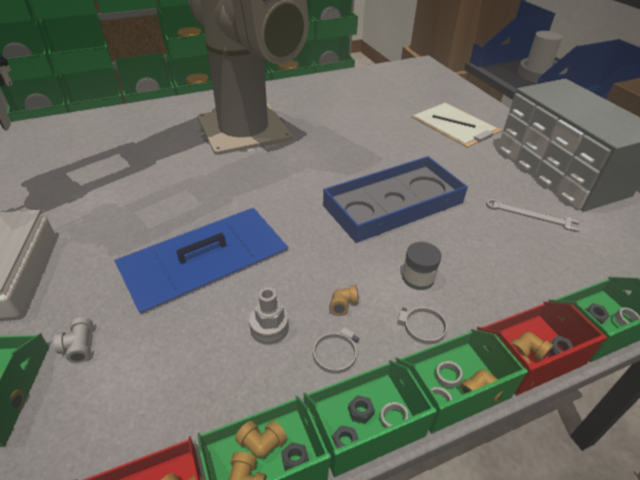

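View pics/top0.png

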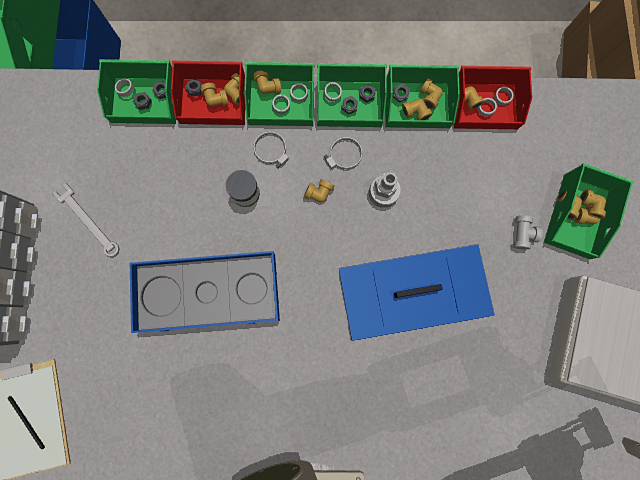

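The case nests run large, small, medium from left to right in the top view, at pixels (161,296), (207,292) and (251,288). The stack is at about (386,188), the lid at about (417,292), the elbow at (319,190) and the tin at (242,190). I'll zoom in for accurate picks.

```bash
python3 - <<'E'
import cv2,numpy as np
t=cv2.imread("pics/top0.png");s=cv2.imread("pics/scene0.png")
def c(im,x,y,w,h,k): return cv2.resize(im[y:y+h,x:x+w],None,fx=k,fy=k,interpolation=cv2.INTER_CUBIC)
# left: top stack (x360..410,y160..220), right: scene stack(240..295,y280..350)
a=c(t,355,165,65,50,6);b=c(s,236,280,65,70,6)
o=np.zeros((600,800,3),np.uint8);o[:300,:390]=a;o[:420,400:790]=b
o[310:310+216,:390]=c(t,300,175,65,36,6)
cv2.imwrite("pics/z1.png",o)
o=np.zeros((600,800,3),np.uint8);o[:300,:480]=c(t,125,245,160,100,3);o[300:600,:510]=c(t,330,240,170,100,3)
cv2.imwrite("pics/z2.png",o)
o=np.zeros((600,800,3),np.uint8);o[:270,:450]=c(s,320,155,150,90,3);o[270:570,:540]=c(s,112,207,180,100,3)
cv2.imwrite("pics/z3.png",o)
E
```

```text
(no output)
```

View pics/z1.png

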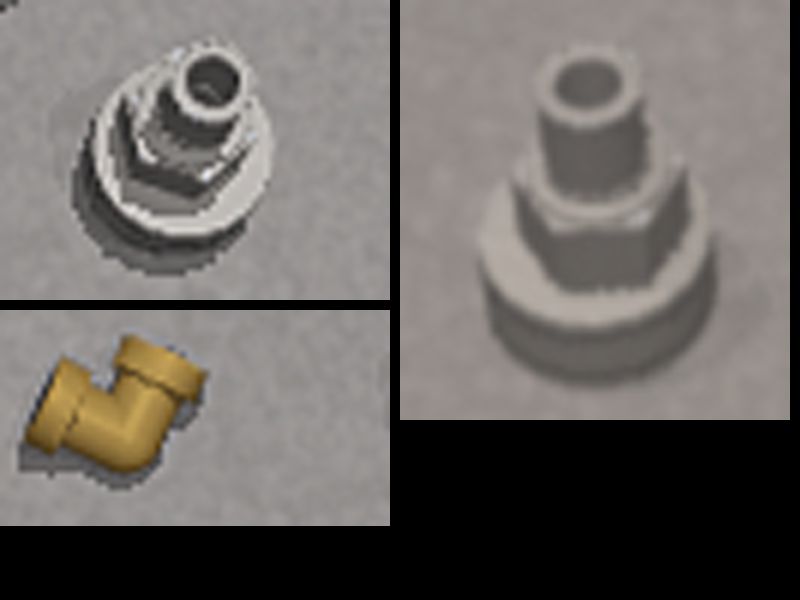

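View pics/z2.png

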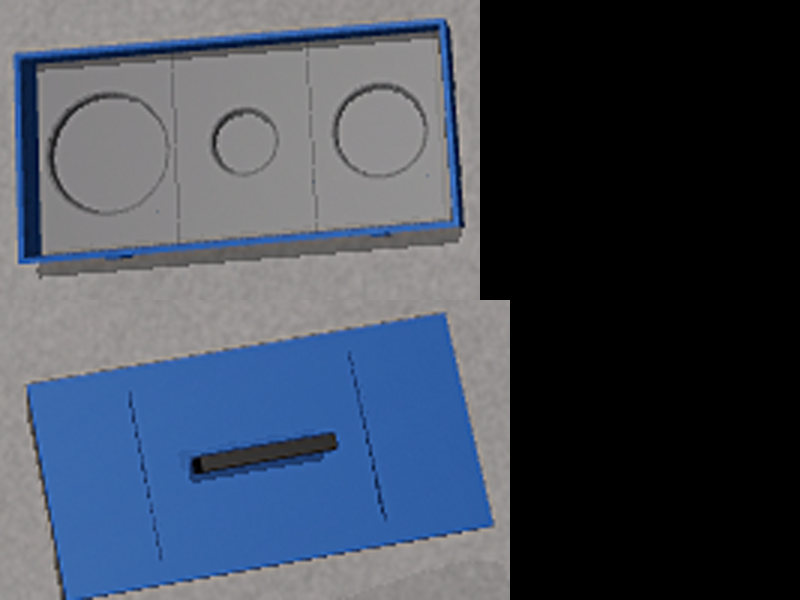

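View pics/z3.png

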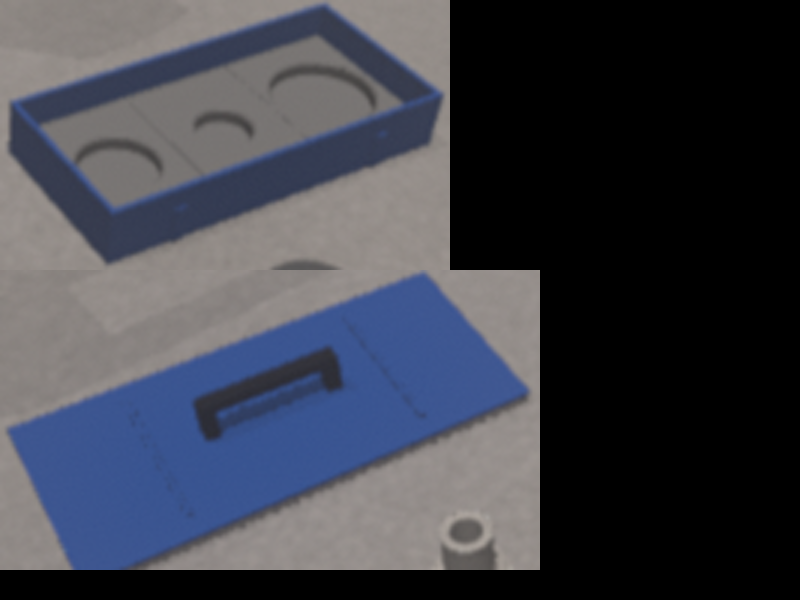

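Picks so far:
- **Stack:** coupling ring centre is at about top (390,178) and scene (267,294). Cap top centre is at about (385,189) and (268,321).
- **Case and lid:** the case rim and lid corners are clear in both views.

Next I'll triangulate these and fit the hex yaw.

```bash
cat > geo.py <<'E'
import numpy as np
from plant import get_calibration
C={n:get_calibration(n) for n in("top","scene")}
def ray(n,u,v):
    c=C[n];f=240/np.tan(np.radians(c["fovy"])/2);d=c["pose"][:3,:3]@np.array([(u-c["cx"])/f,(v-c["cy"])/f,1]);return c["pose"][:3,3],d/np.linalg.norm(d)
def proj(n,P):
    c=C[n];f=240/np.tan(np.radians(c["fovy"])/2);p=(np.atleast_2d(P)-c["pose"][:3,3])@c["pose"][:3,:3];return p[:,:2]/p[:,2:]*f+[c["cx"],c["cy"]]
def tri(a,b):
    o1,d1=ray("top",*a);o2,d2=ray("scene",*b);M=np.c_[d1,-d2];s=np.linalg.lstsq(M,o2-o1,rcond=None)[0];p,q=o1+s[0]*d1,o2+s[1]*d2;return (p+q)/2,np.linalg.norm(p-q)
def onz(n,uv,z):
    o,d=ray(n,*uv);return o+d*(z-o[2])/d[2]
E
python3 - <<'E'
from geo import *
import cv2
np.set_printoptions(precision=4,suppress=True)
z=lambda p,k,o:((p[0]+.5)/k-.5+o[0],(p[1]+.5)/k-.5+o[1])
T=lambda p,k,o,q,k2,o2,nm,h:print(nm,*tri(z(p,k,o),z(q,k2,o2)),"top@h",onz("top",z(p,k,o),h)[:2],"sc@h",onz("scene",z(q,k2,o2),h)[:2])
T((212,81),6,(355,165),(191,86),6,(236,280),"coup",.098)
T((183,148),6,(355,165),(196,246),6,(236,280),"cap",.032)
ct=[(15,55),(446,19),(463,226),(21,263)];cs=[(442,95),(111,212),(12,102),(325,4)]
for a,b in zip(ct,cs):T(a,3,(125,245),b,3,(320,155),"case",.048)
for nm,a,b in(("large",(109,152),(323,100)),("small",(245,141),(224,132)),("med",(380,130),(119,168))):T(a,3,(125,245),b,3,(320,155),nm,.021)
lt=[(27,83),(445,13),(493,224),(65,300)];ls=[(528,122),(75,303),(8,160),(425,2)]
for a,b in zip(lt,ls):T(a,3,(330,240),b,3,(112,207),"lid",.012)
T((269,153),3,(330,240),(265,108),3,(112,207),"handle",.042)
for h,nm in((.048,0),):
    P=np.array([onz("top",z(a,3,(125,245)),.048) for a in ct]);Q=np.array([onz("scene",z(a,3,(320,155)),.048) for a in cs])
    for R in(P,Q):d=R[0]-R[1]+R[3]-R[2];print("case c",R.mean(0),"yaw y",np.arctan2(d[1],d[0]))
P=np.array([onz("top",z(a,3,(330,240)),.012) for a in lt]);Q=np.array([onz("scene",z(a,3,(112,207)),.012) for a in ls])
for R in(P,Q):d=R[0]-R[1]+R[3]-R[2];print("lid c",R.mean(0),"yaw y",np.arctan2(d[1],d[0]))
# hex overlay
t=cv2.imread("pics/top0.png");s=cv2.imread("pics/scene0.png")
c0=(onz("top",z((183,148),6,(355,165)),.032)+onz("scene",z((196,246),6,(236,280)),.032))[:2]/2
c1=(onz("top",z((212,81),6,(355,165)),.098)+onz("scene",z((191,86),6,(236,280)),.098))[:2]/2
print(c0,c1)
o=np.zeros((600,800,3),np.uint8)
def scr(n,P,off):return np.int32(((proj(n,P)-off+.5)*4-.5)).reshape(-1,1,2)
for i,th in enumerate((-1,7,15,23)):  # vertex angle
    for r,(n,im,off) in enumerate((("top",t,(362,165)),("scene",s,(243,284)))):
        x=cv2.resize(im[off[1]:off[1]+70,off[0]:off[0]+49],None,fx=4,fy=4,interpolation=cv2.INTER_CUBIC)
        a=np.radians(th+60*np.arange(6))
        for hz,cc in((.032,(0,0,255)),(.064,(0,255,0))):
            cv2.polylines(x,[scr(n,np.c_[c1[0]+.02425*np.cos(a),c1[1]+.02425*np.sin(a),np.full(6,hz)],off)],True,cc,1)
        a=np.linspace(0,6.28,60)
        for hz,rr,ce in((.032,.033,c1),(0,.033,c1),(.098,.0145,c1)):
            cv2.polylines(x,[scr(n,np.c_[ce[0]+rr*np.cos(a),ce[1]+rr*np.sin(a),np.full(60,hz)],off)],True,(255,0,0),1)
        o[r*290:r*290+280,i*200:i*200+196]=x[:280]
cv2.imwrite("pics/hex.png",o)
E
```

```text
coup [ 0.6898 -0.1512  0.0968] 0.0008908458143592978 top@h [ 0.6893 -0.1515] sc@h [ 0.6909 -0.1511]
cap [ 0.6869 -0.1529  0.0252] 0.0005283403749465133 top@h [ 0.6849 -0.1521] sc@h [ 0.692 -0.154]
case [0.5169 0.3756 0.0467] 0.0002415822397588997 top@h [0.5167 0.3749] sc@h [0.5183 0.3744]
case [0.5457 0.0827 0.0486] 0.0011649998020295844 top@h [0.5456 0.0822] sc@h [0.5453 0.0836]
case [0.4064 0.069  0.048 ] 0.004227374244473822 top@h [0.4056 0.067 ] sc@h [0.407  0.0711]
case [0.3779 0.3615 0.0472] 0.0015430558574753856 top@h [0.3776 0.3604] sc@h [0.379  0.3615]
large [0.4534 0.3182 0.0141] 0.0005356178513975721 top@h [0.453  0.3157] sc@h [0.4609 0.3122]
small [0.4622 0.2234 0.016 ] 0.0006887517257198198 top@h [0.4618 0.2219] sc@h [0.4677 0.2199]
med [0.4711 0.1295 0.016 ] 0.0008056024523951859 top@h [0.4707 0.1284] sc@h [0.4766 0.1267]
lid [ 0.5174 -0.055   0.0114] 0.001039785324580858 top@h [ 0.5175 -0.0545] sc@h [ 0.5178 -0.0557]
lid [ 0.5705 -0.3532  0.0197] 0.003407371564742053 top@h [ 0.572  -0.3543] sc@h [ 0.5626 -0.3559]
lid [ 0.4228 -0.3819  0.0104] 0.0007754823970414457 top@h [ 0.4227 -0.3817] sc@h [ 0.4249 -0.3813]
lid [ 0.3668 -0.0817  0.0107] 7.52814066052549e-05 top@h [ 0.3669 -0.0816] sc@h [ 0.3685 -0.0821]
handle [ 0.4687 -0.219   0.0395] 0.0002921223525203347 top@h [ 0.4685 -0.2185] sc@h [ 0.4715 -0.219 ]
case c [0.4614 0.2212 0.048 ] yaw y 1.6674255581414825
case c [0.4624 0.2227 0.048 ] yaw y 1.6651987495532112
lid c [ 0.4698 -0.218   0.012 ] yaw y 1.752720204231406
lid c [ 0.4684 -0.2187  0.012 ] yaw y 1.7379243098648607
[ 0.6885 -0.153 ] [ 0.6901 -0.1513]
```

View pics/hex.png

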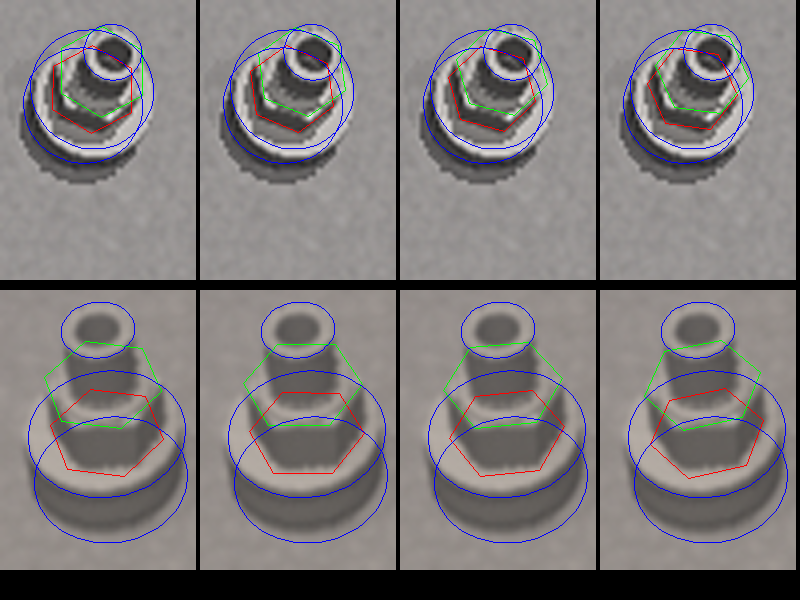

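The hex overlay fits with vertices at about 7° in world axes, so its flat normals are at -23°, 37° and 97°. I get the stack at about (0.689,-0.152), the case at (0.462,0.222) with yaw 0.096, and the lid at (0.469,-0.218) with yaw about 0.175. Triangulated heights agree with the text to within a few mm. I'll start moving.

```bash
python3 -m handwheel '[[4.5,4,-0.8,0.125,0],[4.5,4,-0.8,0.125,0],[4.5,4,-0.8,0.125,0],[4.5,4,-0.8,0.125,0],[4.5,4,-0.8,0.125,0],[4.5,4,-0.8,0.125,0],[4.5,4,-0.8,0.125,0],[4.5,4,-0.8,0.125,0],[4.5,4,-0.8,0.125,0],[4.5,4,-0.8,0.125,0]]' 15
cat > st.py <<'E'
from plant import readout
import numpy as np,sys
from scipy.spatial.transform import Rotation as R
s=readout.read_state();y=R.from_rotvec(s["orientation"]).as_matrix()[:,1];x=s["tool_pos"]
psi=np.arctan2(y[1],y[0])
print("t%.2f pos"%s["t"],x.round(4),"psi %.3f"%psi,"open %.4f grip %.1f"%(s["opening"],s["gripper_force"]),"F",s["force"].round(1))
if len(sys.argv)>3: print("d cm",((np.array([float(a) for a in sys.argv[1:4]])-x)*100).round(2), "spin",*(round(((float(a)-psi+np.pi/2)%np.pi)-np.pi/2,3) for a in sys.argv[4:]))
E
python3 st.py .6895 -.1515 .265 .096
```

```text
t: 1.35
tool_pos: [0.6924, -0.1478, 0.3239]
orientation: [-2.111, -2.326, 0.001]
force: [0.3, 0.5, 0.7]
opening: 0.0932
gripper_force: 0.0
t1.35 pos [ 0.6924 -0.1478  0.3239] psi 0.097 open 0.0932 grip 0.0 F [0.3 0.5 0.7]
d cm [-0.29 -0.37 -5.89] spin -0.001
```

```bash
python3 -m handwheel '[[-0.29,-0.37,-1.9,0,0],[0,0,-2,0,0],[0,0,-2,0,0],[0,0,0,0,0.5],[0,0,0,0,0.7],[0,0,0,0,1],[0,0,0,0,1],[0,0,0,0,1],[0,0,0,0,1]]' 12 >/dev/null; python3 st.py .6895 -.1515 .265 .096
python3 - <<'E'
from plant import read_camera
import cv2
im=read_camera("scene")[240:380,180:360,::-1];cv2.imwrite("pics/g1.png",cv2.resize(im,None,fx=3.5,fy=3.5))
E
```

```text
t2.48 pos [ 0.6884 -0.153   0.2659] psi 0.093 open 0.0377 grip 0.0 F [ 0.6 -0.   0.7]
d cm [ 0.11  0.15 -0.09] spin 0.003
```

View pics/g1.png

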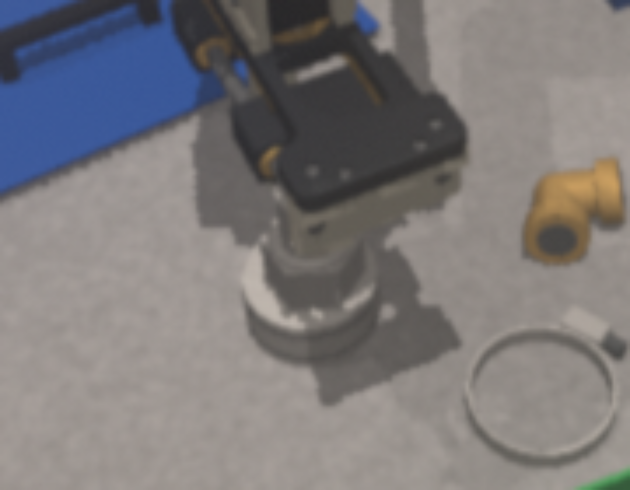

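The gripper hides the coupling in this view. The fingers are around it at the right height and still closing (38 mm), so I'll keep closing and then lift.

```bash
python3 -m handwheel '[[0,0,0,0,1],[0,0,0,0,1],[0,0,0,0,1],[0,0,0,0,1],[0,0,0.5,0,1],[0,0,1.5,0,1],[0,0,3,0,1],[0,0,3,0,1],[0,0,3,0,1],[0,0,0,0,1]]' >/dev/null; python3 st.py .462 .222 .350 .096
python3 - <<'E'
from plant import read_camera
import cv2,numpy as np
a=read_camera("scene")[200:360,180:340,::-1];b=read_camera("top")[120:260,320:460,::-1]
cv2.imwrite("pics/g2.png",np.hstack([cv2.resize(a,(400,400)),cv2.resize(b,(400,400))]))
E
```

```text
t3.77 pos [ 0.6892 -0.1533  0.3808] psi 0.093 open 0.0279 grip 12.0 F [ 0.   1.1 -0.4]
d cm [-22.72  37.53  -3.08] spin 0.003
```

View pics/g2.png

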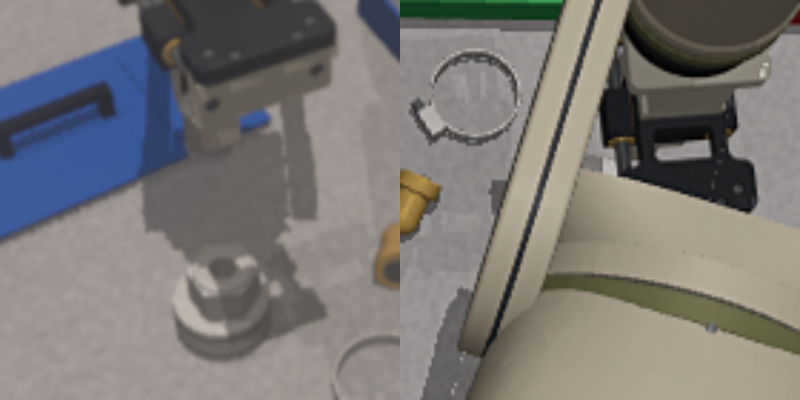

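The coupling is held (27.9 mm, 12 N) and the reducer and cap did not move. Next I carry it over the small nest.

```bash
python3 -m handwheel '[[-1.4,2.4,0,0,1],[-2.8,4.6,0,0,1],[-2.8,4.6,0,0,1],[-2.8,4.6,0,0,1],[-2.8,4.6,0,0,1],[-2.8,4.6,0,0,1],[-2.8,4.6,0,0,1],[-2.8,4.6,0,0,1],[-1.7,2.9,0,0,1],[0,0,0,0,1]]' >/dev/null; python3 st.py .462 .2205 .211 .096
```

```text
t5.12 pos [0.4597 0.2235 0.3738] psi 0.096 open 0.0283 grip 12.0 F [ 0.4 -0.1 -1. ]
d cm [  0.23  -0.3  -16.28] spin -0.0
```

```bash
python3 -m handwheel '[[0.2,-0.3,-3,0,1],[0,0,-4,0,1],[0,0,-3.5,0,1],[0,0,-2.5,0,1],[0,0,-1.5,0,1],[0,0,0,0,1],[0,0,0,0,1]]' >/dev/null; python3 st.py .462 .2205 .211 .096
python3 - <<'E'
from plant import read_camera
import cv2,numpy as np
a=read_camera("scene")[130:250,310:490,::-1];cv2.imwrite("pics/g3.png",cv2.resize(a,None,fx=4,fy=4))
E
```

```text
t6.00 pos [0.464  0.2189 0.2317] psi 0.093 open 0.0282 grip 12.0 F [ 0.1 -0.4 -0.9]
d cm [-0.2   0.16 -2.07] spin 0.003
```

View pics/g3.png

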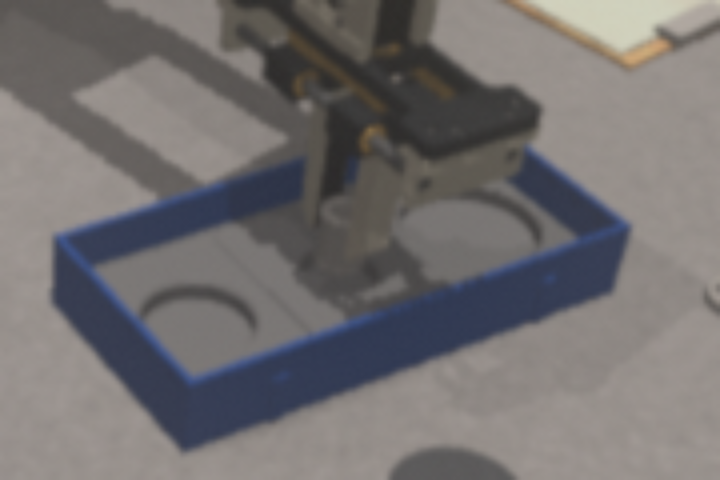

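The coupling stands upright in the fingers above the small nest. Its top centre is at crop (342,208), or scene pixel (395,182). I'll check it against the nest centre.

```bash
python3 - <<'E'
from geo import *
p=(310+342.5/4-.5,130+208.5/4-.5)
for z in(.061,.063,.065):print(onz("scene",p,z))
E
python3 -m handwheel '[[0,0,0,0,1],[0,0,0,0,1]]' >/dev/null; python3 st.py .462 .2205 .211 .096
```

```text
[0.45772831 0.22170098 0.061     ]
[0.46006987 0.22004671 0.063     ]
[0.46241143 0.21839244 0.065     ]
t6.30 pos [0.4636 0.2191 0.2315] psi 0.093 open 0.0279 grip 12.0 F [ 0.5 -0.  -0.8]
d cm [-0.16  0.14 -2.05] spin 0.003
```

```bash
python3 -m handwheel '[[0,0.2,-0.6,0,1],[0,0,-0.5,0,1],[0,0,-0.4,0,1],[0,0,-0.2,0,1],[0,0,-0.1,0,1],[0,0,-0.1,0,1],[0,0,0,0,1]]' >/dev/null; python3 st.py .462 .2205 .211 .096
```

```text
t7.17 pos [0.4634 0.2209 0.2118] psi 0.093 open 0.0275 grip 12.0 F [-0.2 -0.1 -0.8]
d cm [-0.14 -0.04 -0.08] spin 0.003
```

```bash
python3 -m handwheel '[[0,0,-0.08,0,1],[0,0,-0.08,0,1],[0,0,0,0,1]]' >/dev/null; python3 st.py;python3 -m handwheel '[[0,0,-0.08,0,1],[0,0,-0.08,0,1],[0,0,0,0,1]]' >/dev/null; python3 st.py
```

```text
t7.55 pos [0.4635 0.221  0.2106] psi 0.093 open 0.0283 grip 12.0 F [-2.1 -0.   4.4]
t7.92 pos [0.4637 0.2211 0.2102] psi 0.093 open 0.0280 grip 12.0 F [-7.4 -2.8 16.9]
```

It touched down on the pocket floor at TCP 0.2105, as predicted. I'll release and rise.

```bash
python3 -m handwheel '[[0,0,0.08,0,1],[0,0,0,0,0.5],[0,0,0,0,0.5],[0,0,0,0,0.4],[0,0,0,0,0.4],[0,0,1,0,0.4],[0,0,3,0,0.4],[0,0,5,0,0],[0,0,5,0,0],[0,0,0,0,0]]' >/dev/null; python3 st.py .689 -.1525 .234 -.401
python3 - <<'E'
from plant import read_camera
import cv2,numpy as np
a=read_camera("scene");cv2.imwrite("pics/g4f.png",a[:,:,::-1])
a=a[:,:,::-1];cv2.imwrite("pics/g4.png",np.vstack([cv2.resize(a[140:250,310:480],(600,388)),]))
E
```

```text
t9.18 pos [0.4649 0.2215 0.3555] psi 0.093 open 0.0811 grip 0.0 F [ 0.1  1.1 -0.8]
d cm [ 22.41 -37.4  -12.15] spin -0.494
```

View pics/g4.png

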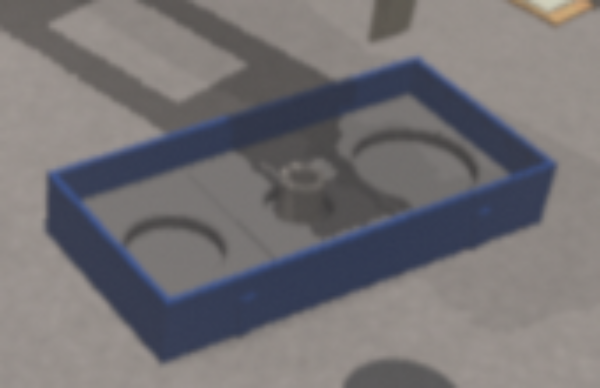

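The coupling stands in the small pocket at crop (302,180). Next is the reducer.

```bash
python3 -m handwheel '[[1.5,-2.5,0,-0.05,0],[2.8,-4.67,0,-0.063,0],[2.8,-4.67,0,-0.063,0],[2.8,-4.67,0,-0.063,0],[2.8,-4.67,0,-0.063,0],[2.8,-4.67,0,-0.063,0],[2.8,-4.67,0,-0.063,0],[2.8,-4.67,-2,-0.063,0],[1.3,-2.2,-3,0,0],[0,0,0,0,0]]' >/dev/null;python3 -m handwheel '[[0,0,0,0,0]]' >/dev/null; python3 st.py .689 -.1525 .234 -.401
```

```text
t10.60 pos [ 0.687  -0.1523  0.2986] psi -0.398 open 0.0930 grip 0.0 F [-0.2 -0.2  0.1]
d cm [ 0.2  -0.02 -6.46] spin -0.003
```

```bash
python3 -m handwheel '[[0.2,0,-2.5,0,0],[0,0,-2.5,0,0],[0,0,-1.5,0,0.1],[0,0,0,0,0.4],[0,0,0,0,0.5],[0,0,0,0,1],[0,0,0,0,1],[0,0,0,0,1],[0,0,0,0,1],[0,0,0,0,1]]' 20 >/dev/null; python3 st.py;python3 -m handwheel '[[0,0,0,0,1],[0,0,0,0,1],[0,0,0,0,1]]' >/dev/null; python3 st.py
```

```text
t11.85 pos [ 0.6895 -0.153   0.235 ] psi -0.398 open 0.0423 grip 19.7 F [-2.7  0.9  5.8]
t12.22 pos [ 0.6894 -0.153   0.2349] psi -0.398 open 0.0420 grip 19.7 F [-2.6  0.5  5. ]
```

Gripped across the flats at 42.0 mm. I'll lift and carry it to the medium nest.

```bash
python3 -m handwheel '[[0,0,0.5,0,1],[0,0,1.5,0,1],[0,0,3,0,1],[0,0,4,0,1],[0,0,3,0,1],[-1.8,2.3,0,0.06,1],[-3.3,4.3,0,0.07,1],[-3.3,4.3,0,0.07,1],[-3.3,4.3,0,0.07,1],[-3.3,4.3,0,0.07,1]]' >/dev/null;python3 -m handwheel '[[-3.3,4.3,0,0.07,1],[-3.1,4,0,0.07,1],[0,0,0,0,1],[0,0,0,0,1]]' >/dev/null; python3 st.py .4725 .128 .212 .096
```

```text
t13.97 pos [0.4756 0.1251 0.3553] psi 0.082 open 0.0423 grip 19.6 F [-0.  -0.8 -1.4]
d cm [ -0.31   0.29 -14.33] spin 0.014
```

```bash
python3 -m handwheel '[[-0.3,0.3,-3,0.014,1],[0,0,-4,0,1],[0,0,-3,0,1],[0,0,-2.2,0,1],[0,0,0,0,1],[0,0,0,0,1]]' >/dev/null; python3 st.py .4725 .128 .212 .096
python3 - <<'E'
from plant import read_camera
import cv2
a=read_camera("scene")[130:250,310:490,::-1];cv2.imwrite("pics/g5.png",cv2.resize(a,None,fx=4,fy=4))
E
```

```text
t14.72 pos [0.4733 0.1275 0.2334] psi 0.095 open 0.0419 grip 19.6 F [-0.3  1.  -1.9]
d cm [-0.08  0.05 -2.14] spin 0.001
```

View pics/g5.png

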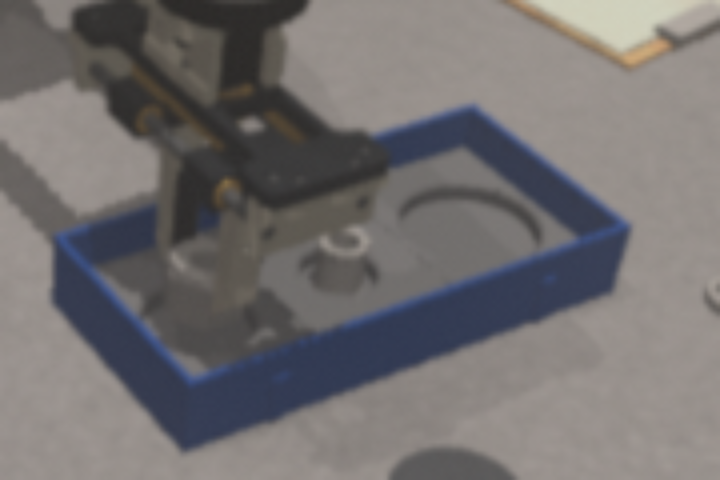

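The reducer is upright over the medium nest at about crop (203,270), and the coupling sits well in its pocket at (343,242). Lowering.

```bash
python3 -m handwheel '[[0,0,-0.7,0,1],[0,0,-0.6,0,1],[0,0,-0.4,0,1],[0,0,-0.2,0,1],[0,0,-0.1,0,1],[0,0,0,0,1]]' >/dev/null; python3 st.py;python3 -m handwheel '[[0,0,-0.08,0,1],[0,0,-0.08,0,1],[0,0,0,0,1]]' >/dev/null; python3 st.py
```

```text
t15.53 pos [0.4724 0.1281 0.2123] psi 0.096 open 0.0422 grip 19.6 F [ 0.5 -0.1 -2.5]
t15.90 pos [0.4726 0.1281 0.2118] psi 0.096 open 0.0423 grip 19.7 F [-4.  -0.7  8.9]
```

```bash
python3 -m handwheel '[[0,0,0.08,0,1],[0,0,0,0,0.4],[0,0,0,0,0.4],[0,0,0,0,0.4],[0,0,1,0,0.35],[0,0,3,0,0.2],[0,0,5,0,0],[0,0,4,0,0],[1.7,-2.3,0,0,0],[3.3,-4.3,0,0,0]]' >/dev/null;python3 -m handwheel '[[3.3,-4.3,0,0,0],[3.3,-4.3,0,0,0],[3.3,-4.3,0,0,0],[3.3,-4.3,-1,0,0],[3,-4.2,-3,0,0],[0,0,0,0,0],[0,0,0,0,0]]' >/dev/null; python3 st.py .689 -.1525 .201 .096
python3 - <<'E'
from plant import read_camera
import cv2,numpy as np
a=read_camera("scene")[:,:,::-1];cv2.imwrite("pics/g6.png",np.hstack([cv2.resize(a[140:250,310:480],(400,260)),cv2.resize(a[250:360,200:370],(400,260))]))
E
```

```text
t18.02 pos [ 0.6843 -0.1519  0.3017] psi 0.096 open 0.0926 grip 0.0 F [-0.4  0.7  0.5]
d cm [  0.47  -0.06 -10.07] spin 0.0
```

View pics/g6.png

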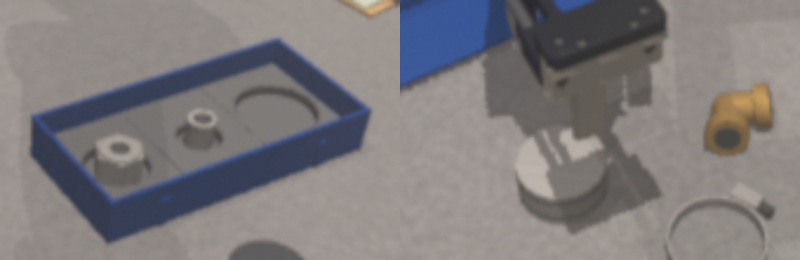

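Both fittings are seated, and the cap alone remains at about scene (268.8,320), unmoved. Descending on the cap.

```bash
python3 -m handwheel '[[0.5,-0.06,-2.5,0,0],[0,0,-3,0,0],[0,0,-2.5,0,0],[0,0,-2,0,0],[0,0,0,0,0],[0,0,0,0,1],[0,0,0,0,1],[0,0,0,0,1],[0,0,0,0,1],[0,0,0,0,1]]' 30 >/dev/null; python3 st.py
```

```text
t19.32 pos [ 0.6892 -0.153   0.2027] psi 0.096 open 0.0655 grip 30.0 F [-6.2  0.8  5. ]
```

```bash
python3 -m handwheel '[[0,0,0.5,0,1],[0,0,1.5,0,1],[0,0,3,0,1],[0,0,4,0,1],[0,0,4,0,1],[-1.2,2.4,2,0,1],[-2.4,4.8,0,0,1],[-2.4,4.8,0,0,1],[-2.4,4.8,0,0,1],[-2.4,4.8,0,0,1]]' >/dev/null;python3 -m handwheel '[[-2.4,4.8,0,0,1],[-2.4,4.8,0,0,1],[-2.4,4.8,0,0,1],[-2.4,4.8,0,0,1],[-2.4,4.8,0,0,1],[-0.7,1.3,0,0,1],[0,0,0,0,1],[0,0,0,0,1]]' >/dev/null; python3 st.py .4545 .3155 .2117 .096
```

```text
t21.57 pos [0.455  0.3155 0.3518] psi 0.095 open 0.0651 grip 30.0 F [ 0.9  0.3 -5.3]
d cm [ -0.05   0.   -14.01] spin 0.001
```

```bash
python3 -m handwheel '[[0,0,-2.5,0,1],[0,0,-4,0,1],[0,0,-3.5,0,1],[0,0,-2,0,1],[0,0,0,0,1],[0,0,0,0,1]]' >/dev/null; python3 st.py .4545 .3155 .2117 .096
python3 - <<'E'
from plant import read_camera
import cv2
a=read_camera("scene")[130:250,310:490,::-1];cv2.imwrite("pics/g7.png",cv2.resize(a,None,fx=4,fy=4))
E
```

```text
t22.32 pos [0.4554 0.3165 0.2332] psi 0.095 open 0.0651 grip 30.0 F [ 0.7  0.6 -4.2]
d cm [-0.09 -0.1  -2.15] spin 0.001
```

View pics/g7.png

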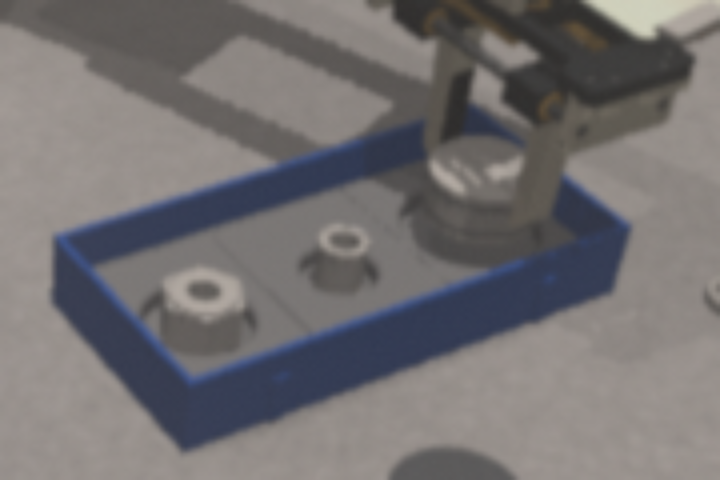

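The cap hangs level and centred over the large pocket, its top at about crop (478,170). Lowering.

```bash
python3 -m handwheel '[[0,-0.1,-0.7,0,1],[0,0,-0.6,0,1],[0,0,-0.4,0,1],[0,0,-0.2,0,1],[0,0,-0.1,0,1],[0,0,0,0,1]]' >/dev/null; python3 st.py;python3 -m handwheel '[[0,0,-0.08,0,1],[0,0,-0.08,0,1],[0,0,0,0,1]]' >/dev/null; python3 st.py
```

```text
t23.12 pos [0.4544 0.3155 0.2117] psi 0.096 open 0.0650 grip 30.0 F [-1.  -1.8 -1.2]
t23.50 pos [0.4545 0.3156 0.2116] psi 0.096 open 0.0650 grip 30.0 F [-8.  -3.9 13.1]
```

Contact made; releasing. Then I'll refine the lid and case poses numerically from colour masks.

```bash
python3 -m handwheel '[[0,0,0.08,0,1],[0,0,0,0,0.2],[0,0,0,0,0.2],[0,0,0,0,0.2],[0,0,1,0,0.2],[0,0,3,0,0.2],[0,0,5,0,0],[0,0,5,0,0],[0,0,0,0,0]]' >/dev/null; python3 st.py .47 -.219 .204 .178
cat > lid.py <<'E'
from geo import *
import cv2
def quad(im,box):
    x,y,w,h=box;h_=cv2.cvtColor(im[y:y+h,x:x+w],cv2.COLOR_BGR2HSV)
    m=cv2.inRange(h_,(105,110,40),(130,255,255));m=cv2.morphologyEx(m,cv2.MORPH_OPEN,np.ones((3,3)))
    c=max(cv2.findContours(m,0,cv2.CHAIN_APPROX_NONE)[0],key=cv2.contourArea);hull=cv2.convexHull(c)
    e=.005*cv2.arcLength(hull,True)
    while len(q:=cv2.approxPolyDP(hull,e,True))>4:e*=1.15
    return q[:,0]+[x,y]
E
python3 - <<'E'
from lid import *
np.set_printoptions(precision=4,suppress=True)
t=cv2.imread("pics/top0.png");s=cv2.imread("pics/scene0.png")
def rep(R,nm):
    k=np.argsort(np.arctan2(*(R-R.mean(0)).T[:2][::-1]));R=R[k]
    L=[R[1]-R[0],R[2]-R[1],R[3]-R[2],R[0]-R[3]];l=[np.linalg.norm(a) for a in L];i=int(np.argmax(l))
    a=L[i]-L[(i+2)%4];print(nm,R.mean(0),"yaw",(np.arctan2(a[1],a[0])%np.pi)-np.pi/2,"sides",np.array(l))
q=quad(t,(320,230,190,120));rep(np.array([onz("top",p,.010) for p in q]),"lid top")
q=quad(s,(100,195,200,120));rep(np.array([onz("scene",p,.010) for p in q]),"lid scene")
q=quad(t,(120,240,170,100));rep(np.array([onz("top",p,.048) for p in q]),"case top")
# handle dark
h=t[280:305,385:450].max(2);m=(h<60).astype(np.uint8);yx=np.argwhere(m)
r=cv2.minAreaRect(yx[:,::-1].astype(np.float32));print("handle px",r,onz("top",(385+r[0][0],280+r[0][1]),.040))
E
```

```text
t24.62 pos [0.4559 0.3163 0.3572] psi 0.096 open 0.0926 grip 0.0 F [-0.3  0.2  0.6]
d cm [  1.41 -53.53 -15.32] spin 0.082
lid top [ 0.4684 -0.2179  0.01  ] yaw 0.1744979670468807 sides [0.1486 0.3039 0.1507 0.2997]
lid scene [ 0.4709 -0.2191  0.01  ] yaw 0.20926486538697375 sides [0.142  0.2993 0.1458 0.2962]
case top [0.461  0.2225 0.048 ] yaw 0.09254071692770305 sides [0.1385 0.2926 0.139  0.292 ]
handle px ((32.57550811767578, 10.927852630615234), (5.503201961517334, 48.19646453857422), 79.99201965332031) [ 0.468  -0.2154  0.04  ]
```

```bash
python3 -m handwheel '[[0.15,-3.5,0,0.008,0],[0.15,-5.5,0,0.008,0],[0.15,-5.5,0,0.008,0],[0.15,-5.5,0,0.008,0],[0.15,-5.5,0,0.008,0],[0.15,-5.5,0,0.008,0],[0.15,-5.5,0,0.008,0],[0.15,-5.5,0,0.008,0],[0.1,-5.5,0,0.008,0.4],[0.1,-5.5,0,0.007,0.4]]' >/dev/null;python3 -m handwheel '[[0,-0.4,-4,0,0.5],[0,0,-4,0,0.5],[0,0,0,0,0.5],[0,0,0,0,0.5]]' 50 >/dev/null; python3 st.py .47 -.2185 .204 .175
```

```text
t26.38 pos [ 0.4687 -0.2186  0.2719] psi 0.175 open 0.0466 grip 0.0 F [0.4 0.1 0. ]
d cm [ 0.13  0.01 -6.79] spin -0.0
```

```bash
python3 -m handwheel '[[0.1,0,-2.5,0,0.5],[0,0,-2.5,0,0.5],[0,0,-1.3,0,0.5],[0,0,-0.4,0,0.5],[0,0,0,0,0.5]]' 50 >/dev/null; python3 st.py; python3 -m handwheel '[[0,0,0,0,1],[0,0,0,0,1],[0,0,0,0,1],[0,0,0,0,1],[0,0,0,0,1]]' 50 >/dev/null; python3 st.py
```

```text
t27.00 pos [ 0.4699 -0.2187  0.2047] psi 0.175 open 0.0467 grip 0.0 F [-0.  -0.4 -0.1]
t27.62 pos [ 0.4694 -0.2186  0.2039] psi 0.175 open 0.0119 grip 50.0 F [0.1 0.4 1.8]
```

Handle gripped at 11.9 mm and 50 N. I'll lift and carry the lid over the case.

```bash
python3 -m handwheel '[[0,0,0.5,0,1],[0,0,1.5,0,1],[0,0,3,0,1],[0,0,4,0,1],[0,0,3,0,1],[0,2,0,0,1],[-0.1,4.2,0,-0.008,1],[-0.1,4.5,0,-0.01,1],[-0.1,4.5,0,-0.01,1],[-0.1,4.5,0,-0.01,1]]' >/dev/null;python3 -m handwheel '[[-0.1,4.5,0,-0.01,1],[-0.1,4.5,0,-0.01,1],[-0.1,4.5,0,-0.01,1],[-0.1,4.5,0,-0.012,1],[0,4,0,0,1],[0,2.4,0,0,1],[0,0,0,0,1],[0,0,0,0,1]]' >/dev/null; python3 st.py .4625 .222 .2439 .095
```

```text
t29.88 pos [0.4606 0.2223 0.3227] psi 0.096 open 0.0115 grip 50.0 F [-0.9  0.4 -2.7]
d cm [ 0.19 -0.03 -7.88] spin -0.001
```

```bash
python3 -m handwheel '[[0.15,0,-2.5,0,1],[0,0,-2,0,1],[0,0,0,0,1],[0,0,0,0,1]]' >/dev/null; python3 st.py .4625 .222 .2439 .095
python3 - <<'E'
from geo import *
import cv2
from plant import readout,read_camera
p=readout.read_state()["tool_pos"];z0=p[2]-.2039
im=cv2.resize(read_camera("scene")[110:260,290:490,::-1],None,fx=4,fy=4,interpolation=cv2.INTER_CUBIC)
def box(cx,cy,w,l,z,yaw,col):
    c,s=np.cos(yaw),np.sin(yaw);q=np.array([(cx+c*a-s*b,cy+s*a+c*b,z) for a,b in((w,l),(w,-l),(-w,-l),(-w,l))])
    cv2.polylines(im,[np.int32((proj("scene",q)-[290,110]+.5)*4)],True,col,1)
box(p[0]-.0005,p[1],.077,.153,z0+.012,.095,(0,255,0)); box(.462,.222,.071,.147,.048,.095,(0,0,255))
cv2.imwrite("pics/lid1.png",im);print(p,z0)
E
```

```text
t30.38 pos [0.4631 0.222  0.2794] psi 0.094 open 0.0119 grip 50.0 F [ 1.4  0.5 -2.7]
d cm [-0.06  0.   -3.55] spin 0.001
[0.46311297 0.22197939 0.27943294] 0.07553294017154019
```

View pics/lid1.png

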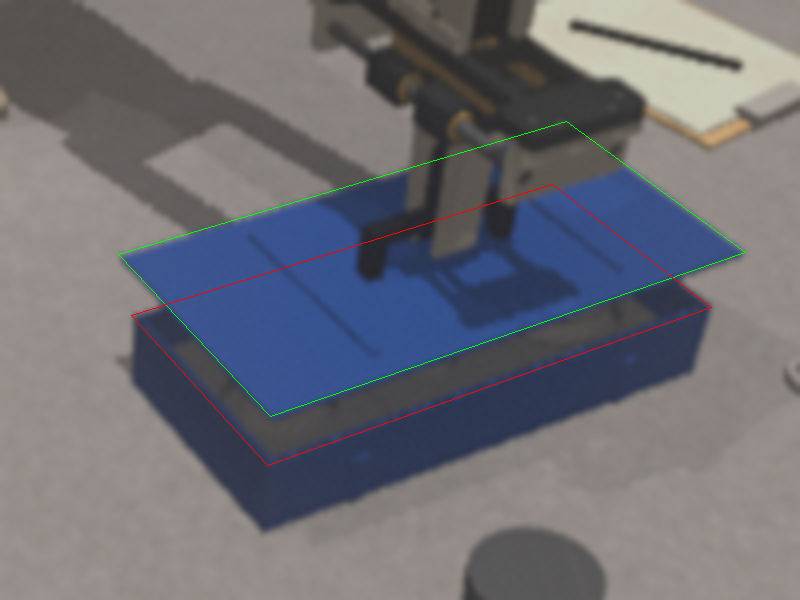

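Both overlays match: the lid outline is on the lid and the rim outline is on the case. Lid and case are centred and parallel, so I'll lower.

```bash
python3 -m handwheel '[[-0.05,0,-0.9,0,1],[0,0,-0.9,0,1],[0,0,-0.6,0,1],[0,0,-0.5,0,1],[0,0,-0.3,0,1],[0,0,0,0,1]]' >/dev/null; python3 st.py;python3 -m handwheel '[[0,0,-0.15,0,1],[0,0,-0.1,0,1],[0,0,0,0,1]]' >/dev/null; python3 st.py
```

```text
t31.18 pos [0.4623 0.2224 0.2465] psi 0.095 open 0.0117 grip 50.0 F [ 0.9  0.2 -1.4]
t31.55 pos [0.4624 0.2224 0.2442] psi 0.095 open 0.0117 grip 50.0 F [-0.8  0.7 -2.8]
```

```bash
python3 -m handwheel '[[0,0,-0.06,0,1],[0,0,-0.06,0,1],[0,0,0,0,1]]' >/dev/null; python3 st.py;python3 -m handwheel '[[0,0,-0.05,0,1],[0,0,-0.03,0,1],[0,0,0,0,1]]' >/dev/null; python3 st.py
```

```text
t31.93 pos [0.4625 0.2225 0.2438] psi 0.095 open 0.0116 grip 50.0 F [-4.4 -1.3  6.8]
t32.30 pos [0.4625 0.2225 0.2438] psi 0.095 open 0.0111 grip 50.0 F [-8.1 -4.  12.5]
```

It seated at TCP 0.2438 against 0.2439 predicted. I'll release and rise clear.

```bash
python3 -m handwheel '[[0,0,0.08,0,1],[0,0,0,0,0.5],[0,0,0,0,0.5],[0,0,0,0,0.5],[0,0,0,0,0.5],[0,0,2,0,0.5],[0,0,4,0,0.5],[0,0,4,0,0.5],[0,0,4,0,0.5],[0,0,0,0,0.5]]' >/dev/null; python3 st.py
python3 -m handwheel '[[-1,-4.5,0,0,0.5],[-1,-4.5,0,0,0.5],[-1,-4.5,0,0,0.5],[0,-4.5,0,0,0.5],[0,-4.5,0,0,0.5],[0,-4.5,0,0,0.5],[0,-4.5,0,0,0.5],[0,-4.5,0,0,0.5],[0,0,0,0,0.5]]' >/dev/null
python3 - <<'E'
from lid import *
from plant import read_camera
np.set_printoptions(precision=4,suppress=True)
t=read_camera("top")[:,:,::-1].copy();s=read_camera("scene")[:,:,::-1].copy()
cv2.imwrite("pics/end_t.png",t)
c,sn=np.cos(.0945),np.sin(.0945)
q=np.array([(.462+c*a-sn*b,.222+sn*a+c*b,.052) for a,b in((.077,.153),(.077,-.153),(-.077,-.153),(-.077,.153))])
got=quad(t,(105,230,190,120));R=np.array([onz("top",p,.052) for p in got]);print("lid",R.mean(0));print(proj("top",q));print(got)
# change vs start at tin and elbow
for n,im in(("top",t),("scene",s)):
    d=cv2.absdiff(im,cv2.imread(f"pics/{n}0.png")).max(2)
    for nm,b in((("tin",(220,165,45,48)),("elbow",(300,172,40,34))) if n=="top" else (("tin",(398,238,48,56)),("elbow",(325,280,38,38)))):
        x,y,w,h=b;print(n,nm,(d[y:y+h,x:x+w]>40).mean())
E
python3 st.py
```

```text
t33.55 pos [0.4634 0.2228 0.3873] psi 0.095 open 0.0465 grip 0.0 F [ 0.1 -0.1 -0.9]
lid [0.462  0.2226 0.052 ]
[[125.9028 259.0807]
 [275.8507 247.1395]
 [281.0996 322.9907]
 [127.2824 335.8084]]
[[275 248]
 [280 322]
 [128 335]
 [126 260]]
top tin 0.0
top elbow 0.0
scene tin 0.0
scene elbow 0.0
t34.77 pos [ 0.4321 -0.1376  0.382 ] psi 0.094 open 0.0471 grip 0.0 F [ 0.7 -0.3 -0.3]
```

The lid corners match the predicted seated position to within a pixel, and the tin and elbow haven't moved. Handing in.

```bash
python3 -c "
from plant import job
print(job.close_job())"
```

```text
the job is handed in; nothing more can be done
None
```

The job is handed in (no verdict was returned): all three fittings stand in their own nests, the lid measured fully seated and centred on the case, and the tin and elbow were not moved.

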